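# Close the gearbox: hook the cover's lip under the ledge and swing it down

## Task

Put the cover back on the open gearbox: take it by its grip bar, hook its thin lip under the ledge with the cover held at a tilt, then swing the other end down, without letting it fall, until it lies flat in its recess, fully home, and let go. Leave the other things on the bench where they are.

Things in the scene. Friction and masses are not known exactly. Their poses are not given: they have to be found in the camera images.
- cover: loose aluminium cover, 134 (x) x 90 (y) mm, 0.26 to 0.44 kg, lying flat on the bench. Origin: centre of its underside; z up out of its top. Plate 8 mm thick from x = -47 to +67 mm; beyond it, x = -47 to -67 mm, a thin lip 4 mm thick, 70 mm wide, level with the underside. Black upright grip bar on top, see grip_bar. Centre of mass near x = +5 mm.
- lip (a point): point on the cover: middle of the lip's outer edge, at the underside (cover x = -67, y = 0, z = 0 mm); axes as the cover's.
- grip_bar (a point): point inside the cover's grip bar, 10 mm below its top (cover x = +5, y = 0, z = +30 mm); axes as the cover's. The bar is flat-sided, 12 mm thick along x, 60 mm long along y, and rises 32 mm from the plate's top (cover z = 8 to 40 mm).
- gearbox: grey gearbox fixed to the bench, open on top, gears inside; body 155 (x) x 114 (y) mm, feet 190 mm along x, shaft stub 30 mm out on the +y side. Origin under its centre on the bench, z up. At its -x end (roughly towards the robot) an aluminium ledge bridges the width, underside 66 and top 72 mm above the bench; the slot under it opens to +x. The cover seats with its x along the gearbox's x.
- seat (a point): centre of the seat, the flat rim 55 mm above the bench on which the cover's underside rests; axes as the gearbox's. The recess is 139 mm along x (-69.5 to +69.5) and 98 mm along y; its walls rise 8 mm above the seat, flush with the seated plate. Rim 12 mm wide, open in the middle. The wall at x = -69.5 closes the slot under the ledge.
- ledge_edge (a point): middle of the ledge's free lower edge (seat x = -55.5, y = 0, z = +11 mm); axes as the gearbox's. The ledge, 6 mm thick, overhangs the recess by 14 mm, so the opening in front of it (125 mm) is shorter than the cover: it cannot be dropped in flat.
- parts_bin: small blue open bin of screws, 80 x 120 x 45 mm, loose; origin under its centre. A bystander beyond the work.
- bearing_block: aluminium bearing block with a round bore, foot 40 x 90 mm, 59 mm high, loose; origin under its centre. A bystander at the left.
- plate_stack: stack of steel plates, about 72 x 102 x 30 mm, one loose body; origin under its centre. A bystander at the right.
Not all that is in view belongs to the job. What is shaped like the cover but brown or purple is not meant.

How it is judged:
By the outcome, as a careful person would: the job done as asked, in the order asked, and still so for the second after the job is handed in, with the robot touching nothing.
It also fails if it takes over 42 s, if anything falls off the work surface, if the arm or the gripper's body presses on something with over 40 N, if the wrist force passes 120 N, or if a joint passes its speed limit or range.

## Robot

A 6-joint arm with a two-finger parallel gripper is mounted at the origin on the work surface. World frame = base frame: x ahead of the robot, y to its left, z up, the work surface at z = 0. Lengths are in m, angles in degrees, forces in N, time in s.
With the tool pointing down it reaches from about 0.4 to 0.825 m from the base axis. Payload 7 kg.
Tool frame: the origin (TCP) lies on the front face of the gripper's body, between the roots of the fingers; the fingertips stand 66 mm ahead of it and the grasp point (between the pads) lies 47 mm ahead of it (ctrl.grasp_offset is the z of the grasp point in the tool frame, in m); z points along the fingers, y is the direction in which the jaws open and shut (so a half turn about z gives the same grasp; the last joint's range is limited). The gripper opens to 88 mm and grips with 3 to 60 N. Pads are 19 mm wide; open, the fingers measure 130 mm over their backs; the gripper's body (78 mm by 193 mm) begins 47 mm behind the grasp point.
Start: joints at [-53.68, 20.546, 0.682, 0, -70.136, -16.507], TCP at [0.229, -0.635, 0.292] pointing down, gripper open.
Joint ranges: [-176.03, 176.03], [-82.01, 121.73], [-58.28, 71.71], [-173.87, 95.51], [-174.79, -0.11], [-173.66, 173.66]. Speed limits (degrees/s): [136.94, 136.94, 172.46, 180, 180, 180].

## Interface

Orientations are given as [roll, pitch, yaw] about the fixed x, y, z axes, in that order (R = Rz(yaw) Ry(pitch) Rx(roll)).
In Python, from plant import ctrl gives the robot as it stands.
- The arm moves only by the shell command python3 -m creep 'ROWS'. ROWS is JSON, a list of rows, each a list of 7 numbers: the turn, a rotation vector about the tool's x, y, z in rad, then the shift along the tool's x, y, z in m, then the opening, from 0 (shut) to 1 (fully open). In form: [[wx, wy, wz, dx, dy, dz, grip], ...]. A call has 1 to 12 rows; each row is the pose to reach, as a shift and turn from the pose commanded when the call began, along the tool's axes at that moment; what a row does not reach only later rows make up. A row lasts 1/12 s, in which the tool goes at most 41.7 mm and 7.16 degrees, less where a joint would pass 70% of its speed; a pose out of reach is approached as far as the arm can. A call with a gripper value outside its range is refused whole. The fingers move at their own pace and stop on an object; the grip force is fixed at half the most. Time passes only in rows, so rows that repeat a pose let the fingers close. It gives the time, the measured TCP pose, the force and the opening at its end, in the units of the state.
- ctrl.get_obs(): the state, without advancing time (a new reading comes with each control period).
- ctrl.snapshot(name): name is "scene" or "side" or "wrist"; returns the picture (420x560x3 uint8, blue, green, red); there is no depth.
- ctrl.camera_model(name): a dict with "K" (3x3 intrinsics, pixels), "rvec" (rotation vector, rad) and "tvec" (3), from world to camera coordinates, as OpenCV has them. Camera axes: x right, y down, z forward; pixel columns grow to the right and rows downward; lengths in m; the calibration is good to about 2 mm. The wrist camera is an equidistant fisheye: a pixel r from the principal point sees the ray r / f radians off the axis. A picture is of the moment at which its call begins: read the wrist's pose just before it. camera_model takes no time and is no camera call; for the wrist camera it gives the pose at the moment of the call.
- ctrl.close_job(): hands the job in, once; it reports no verdict.
The state is a dict: "clock": time; "joint_pos": joint angles; "qvel": joint speeds; "tau": joint torques, N m; "tool_pos": TCP position; "orientation": TCP orientation; "force": force on the tool from outside, world axes, zero at the start; "moment": the same for the moment, N m; "opening": finger opening in m.
Only numpy, scipy, OpenCV 4.12 (cv2) and the standard library are available. Lean on these libraries where they do the work, as an engineer would, in place of code of your own. Each camera call takes 0.05 s, during which the arm holds its last target.

## Working session

There is one attempt and no reset: what is moved stays moved. The work goes in short steps, Python scripts to look and compute and a shell command to move; the robot and the scene stay as the last step left them, time stands still between calls to the robot, and variables do not carry over. Pictures are saved under pics/ and viewed, and the job is handed in when it is done.

```bash
ls && mkdir -p pics && python3 - <<'E'
from plant import ctrl
import cv2
o=ctrl.get_obs();print(o)
for n in("scene","side","wrist"):
    m=ctrl.camera_model(n);print(n,m)
    cv2.imwrite(f"pics/{n}0.png",ctrl.snapshot(n))
E
```

```text
pics
{'clock': 0.0, 'joint_pos': array([-5.36793632e+01,  2.05920419e+01,  6.33346124e-01, -2.12573441e-02,
       -7.01364989e+01, -1.65068313e+01]), 'qvel': array([ 0.01508268,  0.0249641 , -0.0475867 , -0.02359262,  0.05930821,
        0.04467754]), 'tau': array([-1.57304956e-03, -5.82706189e+01,  2.93056744e+01,  6.99699908e+00,
        6.69073634e-03, -1.86061334e-04]), 'tool_pos': array([ 0.22865476, -0.6346773 ,  0.29120893]), 'orientation': array([ 1.79903050e+02, -7.89085066e-03, -1.60193427e+02]), 'force': array([-0.63086321,  0.03890355, -0.46371763]), 'moment': array([-0.03782754,  0.05001906, -0.00431718]), 'opening': 0.08782969369699946}
scene {'K': array([[456.81761088,   0.        , 287.5738694 ],
       [  0.        , 456.81761088, 210.03424113],
       [  0.        ,   0.        ,   1.        ]]), 'rvec': array([ 1.20976197,  2.21166252, -1.02065162]), 'tvec': array([ 0.28612262, -0.25153498,  1.53946122])}
side {'K': array([[443.47145138,   0.        , 283.12013536],
       [  0.        , 443.47145138, 206.82527796],
       [  0.        ,   0.        ,   1.        ]]), 'rvec': array([ 1.0000907 , -2.39270598,  1.09799168]), 'tvec': array([0.37911899, 0.32324646, 1.19078807])}
wrist {'K': array([[325.1922621 ,   0.        , 281.45067328],
       [  0.        , 325.1922621 , 215.76663677],
       [  0.        ,   0.        ,   1.        ]]), 'rvec': array([-1.69625971, -2.41220128, -0.36429987]), 'tvec': array([ 0.67424142, -0.03696731,  0.39037874])}
```

View pics/scene0.png

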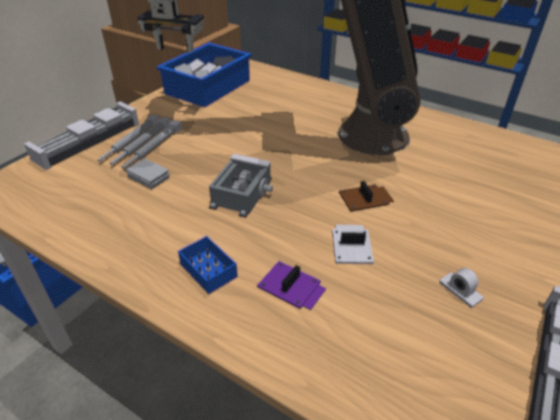

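View pics/side0.png

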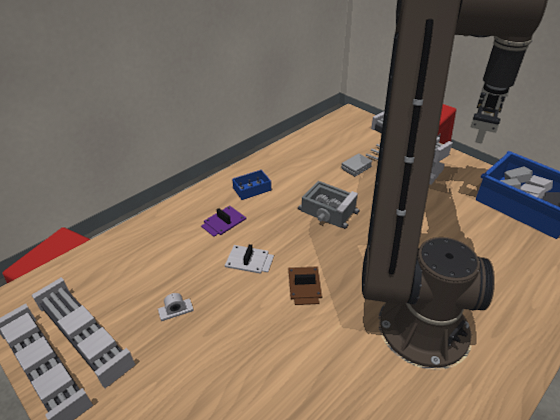

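View pics/wrist0.png

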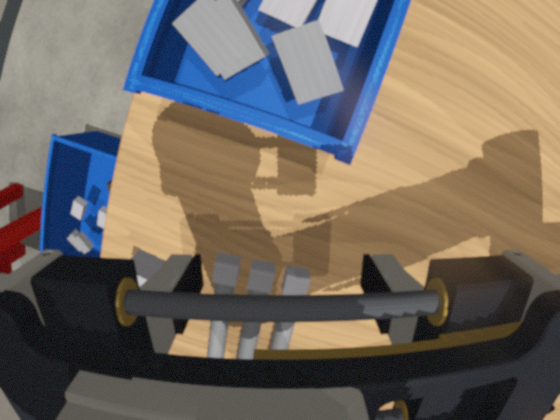

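```bash
cat > h.py <<'E'
import numpy as np, cv2
from plant import ctrl
from scipy.spatial.transform import Rotation as R
def cam(n):
    m=ctrl.camera_model(n); Rm=cv2.Rodrigues(m["rvec"])[0]
    return m["K"],Rm,m["tvec"]
def ray(n,uv,model=None):
    K,Rm,t=model or cam(n)
    uv=np.asarray(uv,float)
    if n=="wrist":
        d=(uv-[K[0,2],K[1,2]])/K[0,0]; r=np.linalg.norm(d)
        v=np.array([*(d/max(r,1e-9)*np.sin(r)),np.cos(r)])
    else: v=np.array([(uv[0]-K[0,2])/K[0,0],(uv[1]-K[1,2])/K[1,1],1.])
    v=Rm.T@v
    return -Rm.T@t, v/np.linalg.norm(v)
def onz(n,uv,z,model=None):
    c,v=ray(n,uv,model); return c+v*(z-c[2])/v[2]
def proj(n,P,model=None):
    K,Rm,t=model or cam(n)
    p=Rm@np.asarray(P,float)+t
    if n=="wrist":
        th=np.arctan2(np.hypot(p[0],p[1]),p[2]); d=p[:2]/np.hypot(p[0],p[1])*th*K[0,0]
        return d+[K[0,2],K[1,2]]
    return np.array([K[0,0]*p[0]/p[2]+K[0,2],K[1,1]*p[1]/p[2]+K[1,2]])
def tri(obs):
    A=np.zeros((3,3));b=np.zeros(3)
    for n,uv,*m in obs:
        c,v=ray(n,uv,*(m or [None])); M=np.eye(3)-np.outer(v,v);A+=M;b+=M@c
    return np.linalg.solve(A,b)
def crop(src,dst,x0,y0,w,h,s):
    im=cv2.imread(src)[y0:y0+h,x0:x0+w]
    cv2.imwrite(dst,cv2.resize(im,None,fx=s,fy=s,interpolation=cv2.INTER_CUBIC))
E
python3 - <<'E'
from h import *
crop("pics/scene0.png","pics/s0a.png",195,140,215,140,3.7)
crop("pics/side0.png","pics/d0a.png",210,170,160,120,5)
for n,uv,z in [("scene",(352,245),0.008),("side",(248,259),.008),("scene",(241,180),.06),("side",(330,203),.06),("scene",(291,283),0),("scene",(365,197),0),("scene",(208,265),0),("scene",(148,174),0),("scene",(462,288),0)]:
    print(n,uv,onz(n,uv,z).round(3))
E
```

```text
scene (352, 245) [0.522 0.178 0.008]
side (248, 259) [0.514 0.178 0.008]
scene (241, 180) [ 0.511 -0.166  0.06 ]
side (330, 203) [ 0.473 -0.156  0.06 ]
scene (291, 283) [0.701 0.113 0.   ]
scene (365, 197) [0.32  0.121 0.   ]
scene (208, 265) [ 0.76 -0.08  0.  ]
scene (148, 174) [ 0.574 -0.465  0.   ]
scene (462, 288) [ 0.503  0.446 -0.   ]
```

View pics/s0a.png

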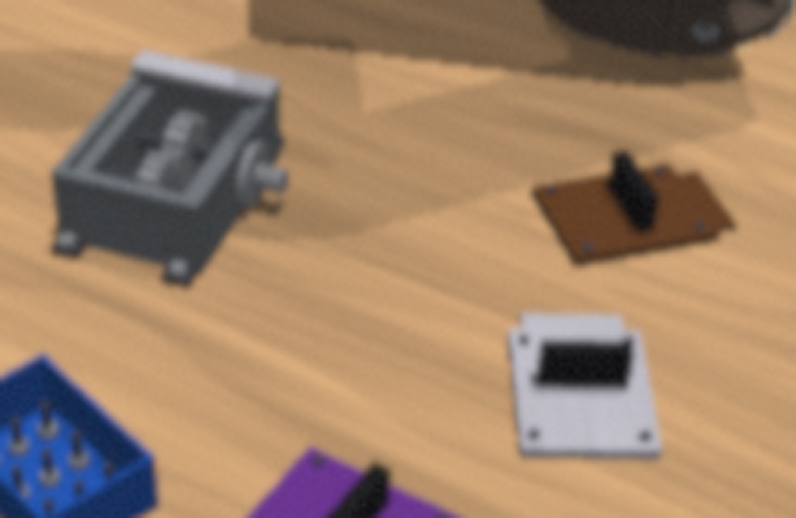

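View pics/d0a.png

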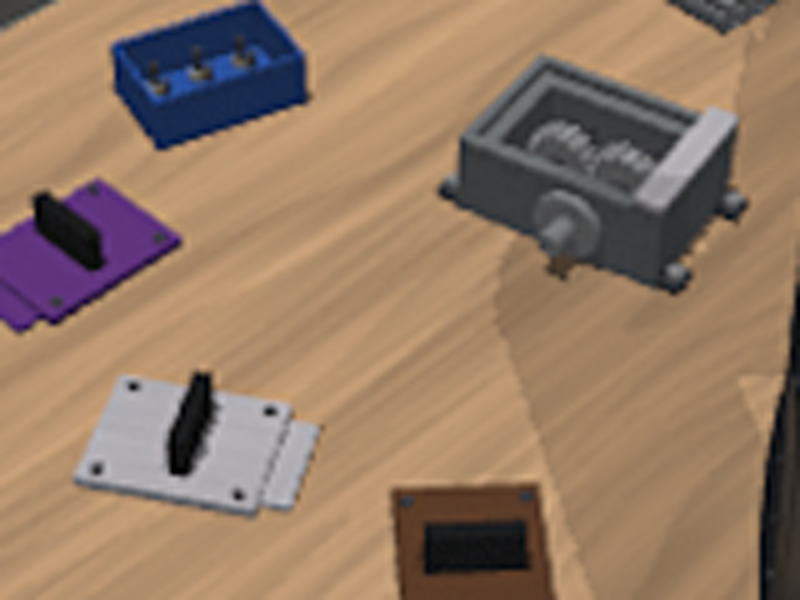

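```bash
cat >> h.py <<'E'
def tool():
    o=ctrl.get_obs(); return R.from_euler('xyz',o["orientation"],degrees=True),o["tool_pos"],o
def rel(pos,rpy):
    r,p,o=tool(); t=R.from_euler('xyz',rpy,degrees=True)
    return (r.inv()*t).as_rotvec().round(4), r.inv().apply(np.array(pos)-p).round(4)
E
python3 - <<'E'
from h import *
r,p,o=tool(); K,Rm,t=cam("wrist")
print("cam in tool",r.inv().apply(-Rm.T@t-p), "axes(cols) in tool\n",(r.as_matrix().T@Rm.T).round(3))
print(rel([0.42,-0.16,0.30],[180,0,-90]))
# refine from static: cover corners triangulated
S=lambda x,y:("scene",(195+x/3.7,140+y/3.7)); D=lambda x,y:("side",(210+x/5,170+y/5))
def T(a,b): return tri([S(*a),D(*b)]).round(4)
print("plate +x corners", T((522,452),(78,480)),T((660,452),(122,378)))
print("bar top ends",T((632,342),(178,472)),)
print("ledge", T((277,84),(640,195)),T((140,54),(735,115)))
print("wall far corners",T((57,172),(545,60)),T((195,203),(462,135)))
E
```

```text
cam in tool [ 7.99254577e-02  4.55091076e-05 -9.16757782e-02] axes(cols) in tool
 [[-0.    -0.956 -0.294]
 [ 1.    -0.    -0.   ]
 [ 0.    -0.294  0.956]]
(array([ 1.2000e-03,  7.0000e-04, -1.2251e+00]), array([-0.3409,  0.3819, -0.0081]))
plate +x corners [ 0.5753  0.1919 -0.029 ] [0.5584 0.2233 0.0379]
bar top ends [0.488  0.2022 0.0295]
ledge [ 0.4213 -0.1323  0.0789] [ 0.4355 -0.2507  0.0705]
wall far corners [ 0.5777 -0.2166  0.0593] [ 0.5573 -0.1092  0.064 ]
```

```bash
python3 - <<'E'
from h import *
print(rel([0.49,-0.09,0.34],[180,0,-85]))
E
```

```text
(array([ 1.2000e-03,  7.0000e-04, -1.3124e+00]), array([-0.4305,  0.4241, -0.0481]))
```

```bash
python3 -m creep '[[0,0,-0.65,-0.215,0.212,-0.024,1],[0,0,-0.65,-0.215,0.212,-0.024,1],[0,0,-0.65,-0.215,0.212,-0.024,1],[0,0,-0.65,-0.215,0.212,-0.024,1],[0,0,-1.31,-0.43,0.424,-0.048,1],[0,0,-1.31,-0.43,0.424,-0.048,1],[0,0,-1.31,-0.43,0.424,-0.048,1],[0,0,-1.31,-0.43,0.424,-0.048,1],[0,0,-1.31,-0.43,0.424,-0.048,1],[0,0,-1.31,-0.43,0.424,-0.048,1],[0,0,-1.31,-0.43,0.424,-0.048,1],[0,0,-1.31,-0.43,0.424,-0.048,1]]' && python3 - <<'E'
from h import *
print(rel([0.49,-0.09,0.34],[180,0,-85]))
E
```

```text
clock: 1.15
tool_pos: [0.4442, -0.1835, 0.3322]
orientation: [-180.0, 0.0, -84.9]
force: [0.7, -0.7, -0.0]
opening: 0.0877
(array([-0.0006,  0.    ,  0.002 ]), array([-0.089 , -0.0539, -0.0078]))
```

```bash
python3 -m creep '[[0,0,0,-0.03,-0.018,-0.002,1],[0,0,0,-0.06,-0.036,-0.005,1],[0,0,0,-0.089,-0.054,-0.008,1],[0,0,0,-0.089,-0.054,-0.008,1],[0,0,0,-0.089,-0.054,-0.008,1]]' && python3 - <<'E'
from h import *
im=ctrl.snapshot("wrist"); cv2.imwrite("pics/w1.png",im)
np.savez("w1.npz",*cam("wrist")); print(tool()[1:])
E
```

```text
clock: 1.57
tool_pos: [0.4908, -0.0906, 0.3395]
orientation: [180.0, 0.0, -85.0]
force: [-0.4, -0.1, -0.2]
opening: 0.0879
(array([ 0.49028861, -0.09156309,  0.33943829]), {'clock': 1.6167, 'joint_pos': array([ 1.20310660e+01,  2.03635366e+00, -1.65949220e+01, -9.93842449e-03,
       -7.14122496e+01, -7.05813494e+00]), 'qvel': array([-1.67912153, -0.4598624 , -0.56152167,  0.03470502, -0.03413097,
        0.23543684]), 'tau': array([  0.99551663, -32.18026757,  29.99922216,   7.08442122,
         0.08312606,  -0.08609855]), 'tool_pos': array([ 0.49028861, -0.09156309,  0.33943829]), 'orientation': array([ 1.79955647e+02,  3.99796651e-03, -8.50302420e+01]), 'force': array([-0.27505504, -0.33882463,  0.66101343]), 'moment': array([-0.09733771,  0.1246929 ,  0.0118819 ]), 'opening': 0.08765346859913146})
```

View pics/w1.png

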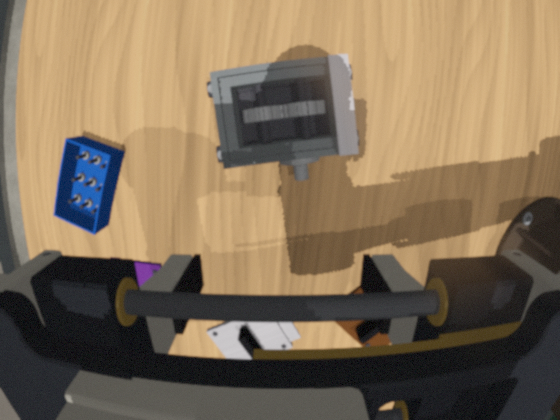

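```bash
python3 - <<'E'
from h import *
m=cam("wrist");im=ctrl.snapshot("wrist"); cv2.imwrite("pics/w2.png",im)
np.savez("w2.npz",*m); print(tool()[1],tool()[2]["qvel"].round(2))
crop("pics/w2.png","pics/w2a.png",200,40,170,150,4.7)
E
```

```text
[ 0.48998559 -0.09224455  0.33948042] [-1.14 -0.32 -0.27  0.03 -0.05 -0.03]
```

View pics/w2a.png

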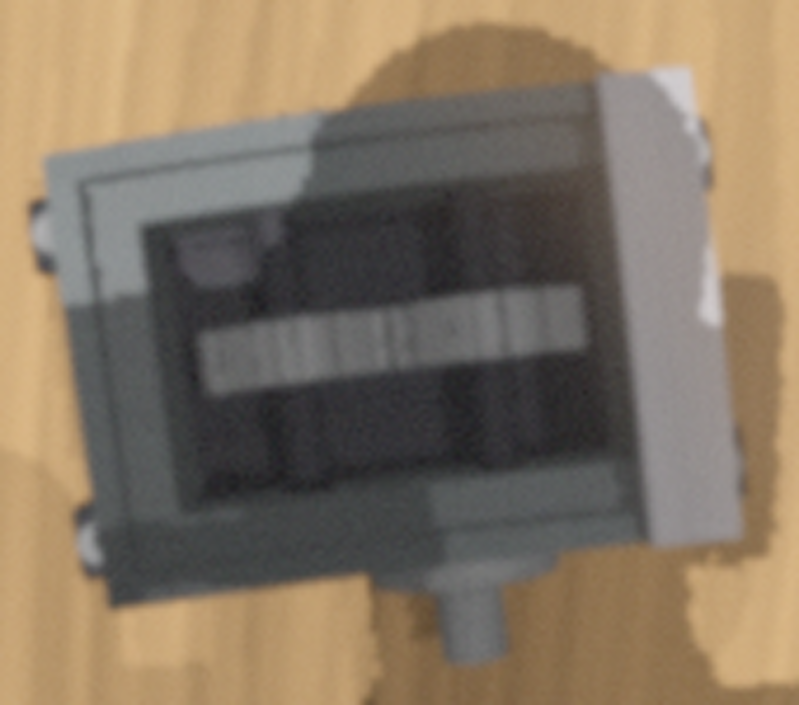

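```bash
cat >> h.py <<'E'
def load(f): z=np.load(f); return (z["arr_0"],z["arr_1"],z["arr_2"])
def fit2(model,world):
    # rigid planar fit model->world: returns centre, yaw deg, residuals
    m=np.array(model,float);w=np.array(world,float)[:,:2];mc=m.mean(0);wc=w.mean(0)
    H=(m-mc).T@(w-wc);a=np.arctan2(H[0,1]-H[1,0],H[0,0]+H[1,1])
    Q=np.array([[np.cos(a),-np.sin(a)],[np.sin(a),np.cos(a)]]);t=wc-Q@mc
    return t,np.degrees(a),(w-(m@Q.T+t))
E
python3 - <<'E'
from h import *
M=load("w2.npz")
P=lambda x,y,z:onz("wrist",(200+x/4.7,40+y/4.7),z,M)
pts=[((690,68),.072,(-77.5,-57)),((598,78),.072,(-55.5,-57)),((743,538),.072,(-77.5,57)),((650,546),.072,(-55.5,57)),((47,158),.063,(77.5,-57)),((112,605),.063,(77.5,57))]
w=[P(*a,z) for a,z,_ in pts]
for q in w: print(q.round(4))
print("box",fit2([np.array(m)/1000 for *_,m in pts],w))
E
```

```text
[ 0.4321 -0.2512  0.072 ]
[ 0.4535 -0.2457  0.072 ]
[ 0.4079 -0.1403  0.072 ]
[ 0.4303 -0.1358  0.072 ]
[ 0.5817 -0.2179  0.063 ]
[ 0.5584 -0.109   0.063 ]
box (array([ 0.49539043, -0.17943217]), np.float64(12.111209008812928), array([[ 0.0005502 ,  0.00018881],
       [ 0.00042006,  0.00113292],
       [ 0.00019733, -0.00029139],
       [ 0.0010992 , -0.00045096],
       [-0.00141434,  0.00101662],
       [-0.00085245, -0.001596  ]]))
```

```bash
python3 - <<'E'
from h import *
print(rel([0.505,0.25,0.30],[180,0,-85]))
E
```

```text
(array([ 0.0008,  0.    , -0.0018]), array([-0.3397, -0.0442,  0.0394]))
```

```bash
python3 -m creep '[[0,0,0,-0.17,-0.022,0.02,1],[0,0,0,-0.17,-0.022,0.02,1],[0,0,0,-0.17,-0.022,0.02,1],[0,0,0,-0.17,-0.022,0.02,1],[0,0,0,-0.34,-0.044,0.04,1],[0,0,0,-0.34,-0.044,0.04,1],[0,0,0,-0.34,-0.044,0.04,1],[0,0,0,-0.34,-0.044,0.04,1],[0,0,0,-0.34,-0.044,0.04,1],[0,0,0,-0.34,-0.044,0.04,1],[0,0,0,-0.34,-0.044,0.04,1],[0,0,0,-0.34,-0.044,0.04,1]]' && python3 - <<'E'
from h import *
ctrl.snapshot("wrist")
m=cam("wrist");im=ctrl.snapshot("wrist"); cv2.imwrite("pics/w3.png",im)
np.savez("w3.npz",*m); print(tool()[1],tool()[2]["qvel"].round(2))
E
```

```text
clock: 2.67
tool_pos: [0.5053, 0.2488, 0.2998]
orientation: [180.0, -0.0, -85.2]
force: [0.6, -0.5, 0.3]
opening: 0.0876
[0.50547221 0.24868995 0.30017644] [ 0.12 -0.2   0.05  0.07  0.12 -0.11]
```

View pics/w3.png

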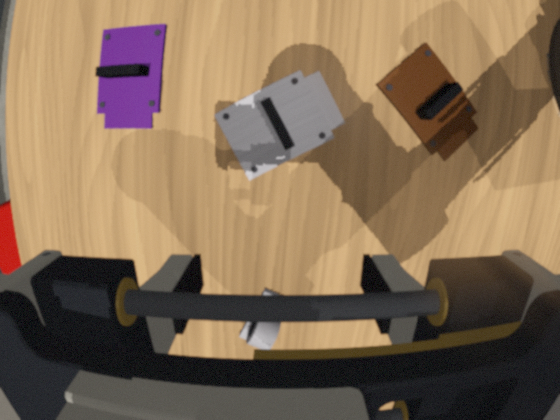

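The cover lies at about (280,122), with its lip at the right end near (330,95) and its bar running from (265,98) to (288,145). I'll zoom in.

```bash
python3 - <<'E'
from h import *
crop("pics/w3.png","pics/w3a.png",205,60,150,130,5.2)
E
```

```text
(no output)
```

View pics/w3a.png

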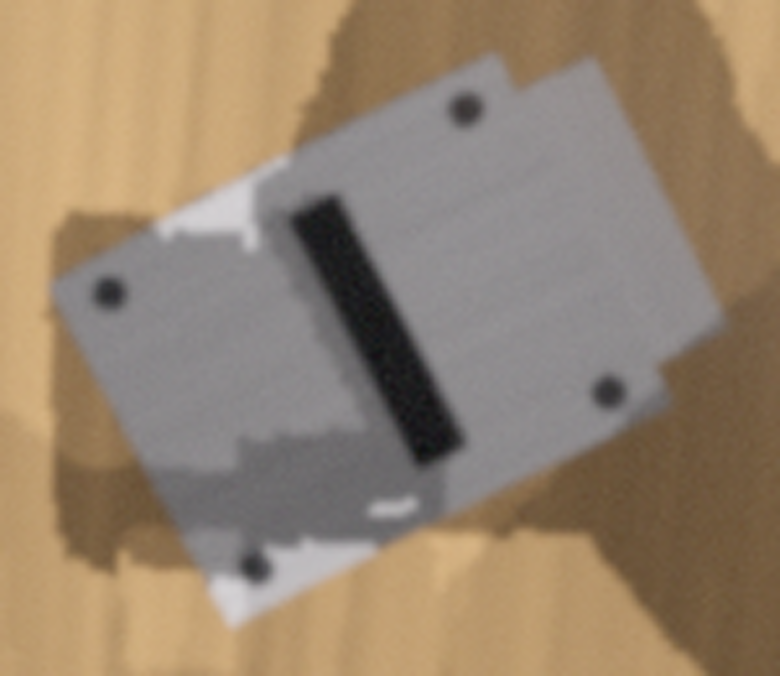

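```bash
python3 - <<'E'
from h import *
M=load("w3.npz")
P=lambda x,y,z:onz("wrist",(205+x/5.2,60+y/5.2),z,M)
pts=[((52,287),.008,(67,-45)),((232,628),.008,(67,45)),((497,52),.008,(-47,-45)),((672,402),.008,(-47,45)),((597,58),.004,(-67,-35)),((726,322),.004,(-67,35)),
((293,215),.04,(11,-30)),((338,195),.04,(-1,-30)),((465,443),.04,(-1,30)),((420,467),.04,(11,30))]
w=[P(*a,z) for a,z,_ in pts]; md=[np.array(m)/1000 for *_,m in pts]
for s in (slice(0,6),slice(6,10),slice(0,10)):
    t,y,r=fit2(md[s],w[s]); print(t.round(4),y.round(2)); print((r*1000).round(1).tolist())
t,y,_=fit2(md,w)
g=t+R.from_euler('z',y,degrees=True).apply([.005,0,0])[:2]; print("bar",g)
for z in (.13,.077): print(rel([*g,z],[180,0,-90+y]))
E
```

```text
[0.5112 0.1723] 32.06
[[-1.2, 0.2], [0.1, 0.1], [-0.3, 0.3], [0.9, -0.4], [-0.8, 0.7], [1.3, -1.0]]
[0.5111 0.172 ] 31.28
[[-1.1, 0.0], [0.3, 1.4], [1.1, -0.5], [-0.3, -0.9]]
[0.5112 0.1721] 31.96
[[-1.2, 0.5], [0.0, 0.3], [-0.2, 0.4], [0.8, -0.3], [-0.7, 0.8], [1.3, -1.0], [-1.4, -0.4], [-0.1, 1.1], [1.4, -0.4], [0.1, -1.0]]
bar [0.51540571 0.17477163]
(array([-4.000e-04,  1.000e-04, -4.746e-01]), array([ 0.0745, -0.0037,  0.1702]))
(array([-4.000e-04,  1.000e-04, -4.746e-01]), array([ 0.0745, -0.0037,  0.2232]))
```

```bash
python3 -m creep '[[0,0,-0.237,0.037,-0.002,0.07,1],[0,0,-0.237,0.037,-0.002,0.07,1],[0,0,-0.475,0.0745,-0.0037,0.135,1],[0,0,-0.475,0.0745,-0.0037,0.165,1],[0,0,-0.475,0.0745,-0.0037,0.165,1],[0,0,-0.475,0.0745,-0.0037,0.165,1],[0,0,-0.475,0.0745,-0.0037,0.165,1],[0,0,-0.475,0.0745,-0.0037,0.165,1]]' && python3 - <<'E'
from h import *
ctrl.snapshot("wrist")
m=cam("wrist");im=ctrl.snapshot("wrist"); cv2.imwrite("pics/w4.png",im)
np.savez("w4.npz",*m); print(tool()[1],tool()[2]["qvel"].round(2))
print(rel([0.51540571, 0.17477163,.078],[180,0,-90+31.96]))
E
```

```text
clock: 3.43
tool_pos: [0.5165, 0.1768, 0.1367]
orientation: [-179.8, -0.0, -58.0]
force: [1.2, 0.3, 1.3]
opening: 0.0879
[0.51638966 0.17732949 0.13695195] [ 0.32  0.05 -0.33 -0.2   0.35  0.24]
(array([-0.0038,  0.0002,  0.0022]), array([0.0017, 0.0024, 0.0589]))
```

View pics/w4.png

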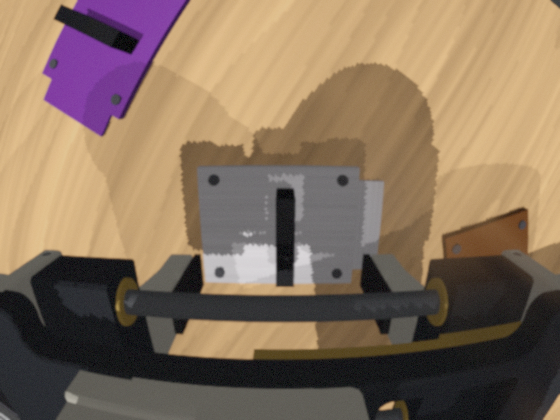

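```bash
python3 - <<'E'
from h import *
M=load("w4.npz"); r,p,o=tool()
for uv in((277,190),(294,190),(277,284),(293,284)): print(r.inv().apply(onz("wrist",uv,.04,M)-p).round(4))
E
```

```text
[ 0.0379 -0.0026  0.097 ]
[0.0379 0.0075 0.0969]
[-0.0251 -0.0029  0.097 ]
[-0.0251  0.0076  0.0969]
```

```bash
python3 -m creep '[[0,0,0,0.002,0.0024,0.03,1],[0,0,0,0.002,0.0024,0.05,1],[0,0,0,0.002,0.0024,0.058,1],[0,0,0,0.002,0.0024,0.059,1],[0,0,0,0.002,0.0024,0.059,1],[0,0,0,0.002,0.0024,0.059,0],[0,0,0,0.002,0.0024,0.059,0],[0,0,0,0.002,0.0024,0.059,0],[0,0,0,0.002,0.0024,0.059,0],[0,0,0,0.002,0.0024,0.059,0],[0,0,0,0.002,0.0024,0.059,0],[0,0,0,0.002,0.0024,0.059,0]]' && python3 - <<'E'
from h import *
print(tool()[1:])
E
```

```text
clock: 4.53
tool_pos: [0.5143, 0.1734, 0.0759]
orientation: [-180.0, 0.0, -57.9]
force: [0.4, 0.4, 0.6]
opening: 0.0465
(array([0.5143413 , 0.17336968, 0.0758732 ]), {'clock': 4.5333, 'joint_pos': array([ 3.93211734e+01,  2.20513426e+01, -3.05054463e+01,  3.50153352e-04,
       -3.74367820e+01, -7.23768224e+00]), 'qvel': array([-0.04839901,  0.08679939,  0.04019425, -0.00211779,  0.12573953,
       -0.15603937]), 'tau': array([ 6.70292327e-03, -5.00047374e+01,  1.90069091e+01,  4.52990726e+00,
        2.56939244e-02, -2.23824072e-04]), 'tool_pos': array([0.5143413 , 0.17336968, 0.0758732 ]), 'orientation': array([-1.79993595e+02,  5.98780138e-04, -5.79162308e+01]), 'force': array([0.3877827 , 0.36196544, 0.57807419]), 'moment': array([-0.05645812,  0.12840132,  0.00862491]), 'opening': 0.046457257483146205})
```

```bash
python3 -m creep '[[0,0,0,0,0,-0.001,0],[0,0,0,0,0,-0.001,0],[0,0,0,0,0,-0.001,0],[0,0,0,0,0,-0.001,0],[0,0,0,0,0,-0.001,0],[0,0,0,0,0,-0.001,0],[0,0,0,0,0,-0.001,0],[0,0,0,0,0,-0.001,0]]' && python3 - <<'E'
from h import *
print(tool()[1:])
E
```

```text
clock: 5.2
tool_pos: [0.5145, 0.1736, 0.0768]
orientation: [-180.0, 0.0, -57.9]
force: [1.7, 0.8, -0.5]
opening: 0.0119
(array([0.51452358, 0.17355958, 0.07684145]), {'clock': 5.2, 'joint_pos': array([ 3.93262854e+01,  2.19745631e+01, -3.04487748e+01,  4.54008046e-03,
       -3.75474996e+01, -7.23785946e+00]), 'qvel': array([-0.00208734,  0.00630814, -0.00255742,  0.05188545, -0.04694905,
       -0.01301287]), 'tau': array([-1.28971059e-01, -5.01494443e+01,  1.82394969e+01,  4.35761333e+00,
       -4.97706011e-01, -1.18538937e-03]), 'tool_pos': array([0.51452358, 0.17355958, 0.07684145]), 'orientation': array([-1.79970721e+02,  9.27564709e-04, -5.79079750e+01]), 'force': array([ 1.67853698,  0.78088392, -0.53417129]), 'moment': array([ 0.28751963, -0.31982212, -0.03192118]), 'opening': 0.0118778710661492})
```

```bash
python3 -m creep '[[0,0,0,0,0,-0.015,0],[0,0,0,0,0,-0.04,0],[0,0,0,0,0,-0.08,0],[0,0,0,0,0,-0.12,0],[0,0,0,0,0,-0.15,0],[0,0,0,0,0,-0.15,0],[0,0,0,0,0,-0.15,0],[0,0,0,0,0,-0.15,0]]' && python3 - <<'E'
from h import *
ctrl.snapshot("wrist")
m=cam("wrist");im=ctrl.snapshot("wrist"); cv2.imwrite("pics/w5.png",im)
np.savez("w5.npz",*m); print(tool()[1:])
crop("pics/w5.png","pics/w5a.png",160,120,260,190,3)
E
```

```text
clock: 5.87
tool_pos: [0.5132, 0.1728, 0.2255]
orientation: [179.9, 0.0, -58.0]
force: [-0.5, -0.2, -4.9]
opening: 0.0117
(array([0.51320575, 0.17273254, 0.22471555]), {'clock': 5.9667, 'joint_pos': array([ 3.93233411e+01,  1.13335258e+01, -2.15035759e+01, -4.49100274e-02,
       -5.73833494e+01, -7.23912648e+00]), 'qvel': array([ 0.08505699,  0.36383413,  0.28598875,  0.31003816, -0.08491813,
       -0.00714384]), 'tau': array([ 9.78945434e-03, -4.52790570e+01,  2.79981154e+01,  6.89552307e+00,
        2.92199274e-02, -6.44537931e-05]), 'tool_pos': array([0.51320575, 0.17273254, 0.22471555]), 'orientation': array([ 1.79776543e+02,  9.65318302e-03, -5.79400841e+01]), 'force': array([-0.85109677, -0.14259849, -4.25015496]), 'moment': array([-0.02368321,  0.18784388,  0.02818658]), 'opening': 0.011825684792193696})
```

View pics/w5a.png

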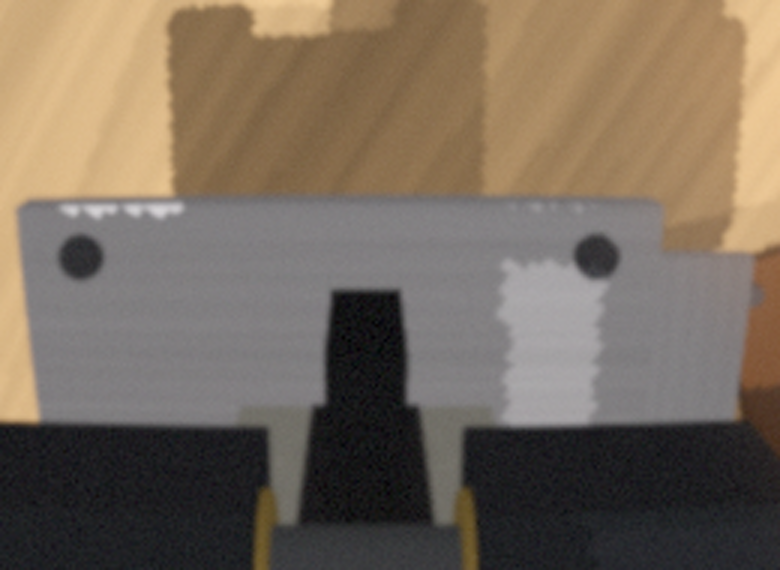

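```bash
python3 - <<'E'
from h import *
M=load("w5.npz"); r,p,o=tool(); z0=p[2]
for (x,y),h in (((20,208),.0688),((661,203),.0688),((753,254),.0728),((332,292),.0688),((400,291),.0688),((314,407),.0368),((417,407),.0368),((81,257),.0688),((597,256),.0688)):
    q=onz("wrist",(160+x/3,120+y/3),z0-h,M); print((r.inv().apply(q-p)*1000).round(1))
E
```

```text
[ 44.8 -60.2  68.6]
[45.5 51.7 69. ]
[35.3 72.  73.1]
[29.4 -5.4 68.8]
[29.5  6.3 68.8]
[22.  -7.1 36.8]
[22.   7.8 36.8]
[ 35.8 -49.6  68.6]
[35.9 40.7 69. ]
```

```bash
cat >> h.py <<'E'
G=np.array([0.4954,-0.1794]); GY=12.1; TC=np.array([.072,0,.0768])
def tgt(xl,zl,th,yl=0.,G=G,GY=GY):
    Rg=R.from_euler('z',GY,degrees=True); Rc=Rg*R.from_euler('y',-th,degrees=True)
    tip=np.array([*G,.055])+Rg.apply([xl,yl,zl])
    return tip+Rc.apply(TC), Rc*R.from_euler('z',-90,degrees=True)*R.from_euler('x',180,degrees=True)
def go(*a,**k):
    p2,r2=tgt(*a,**k); r,p,o=tool()
    print(a,"rot",(r.inv()*r2).as_rotvec().round(4),"shift",r.inv().apply(p2-p).round(4),"tcp",p2.round(4),r2.as_euler('xyz',degrees=True).round(2))
def now(G=G,GY=GY):
    r,p,o=tool(); Rc=r*(R.from_euler('z',-90,degrees=True)*R.from_euler('x',180,degrees=True)).inv()
    Rg=R.from_euler('z',GY,degrees=True); tip=p-Rc.apply(TC)
    e=(Rg.inv()*Rc).as_euler('zyx',degrees=True)
    print("tip in seat mm",(Rg.inv().apply(tip-np.array([*G,.055]))*1000).round(1),"yaw,tilt,roll",e[0].round(2),-e[1].round(2),e[2].round(2),"F(gear axes)",Rg.inv().apply(o["force"]).round(1),"M",o["moment"].round(2),"t",o["clock"],"op",o["opening"].round(4))
E
python3 - <<'E'
from h import *
now(); go(-.045,.065,14); go(-.045,.09,0)
E
```

```text
Traceback (most recent call last):
  File "h.py", line 57, in now
    print("tip in seat mm",(Rg.inv().apply(tip-np.array([*G,.055]))*1000).round(1),"yaw,tilt,roll",e[0].round(2),-e[1].round(2),e[2].round(2),"F(gear axes)",Rg.inv().apply(o["force"]).round(1),"M",o["moment"].round(2),"t",o["clock"],"op",o["opening"].round(4))
                                                                                                                                                                                                                                              ^^^^^^^^^^^^^^^^^^
AttributeError: 'float' object has no attribute 'round'
```

```bash
sed -i 's/o\["opening"\].round(4)/round(o["opening"],4)/' h.py; python3 - <<'E'
from h import *
now(); go(-.045,.065,14); go(-.045,.09,0)
E
```

```text
tip in seat mm [ 23.3 315.9  93.2] yaw,tilt,roll 19.96 -0.21 -0.07 F(gear axes) [-0.9  0.  -4.3] M [-0.02  0.19  0.03] t 5.9667 op 0.0118
(-0.045, 0.065, 14) rot [0.2458 0.0421 0.3467] shift [0.2911 0.196  0.0135] tcp [ 0.5015 -0.1781  0.2119] [-166.     0.   -77.9]
(-0.045, 0.09, 0) rot [ 0.0039 -0.0005  0.3484] shift [0.2982 0.1766 0.0036] tcp [ 0.5218 -0.1737  0.2218] [180.    0.  -77.9]
```

```bash
python3 -m creep '[[0,0,0.06,0.03,0.02,0,0],[0,0,0.12,0.066,0.0435,0,0],[0,0,0.2,0.1,0.065,0,0],[0.03,0.005,0.26,0.132,0.087,0.003,0],[0.08,0.01,0.34,0.165,0.11,0.005,0],[0.14,0.02,0.346,0.198,0.132,0.008,0],[0.2,0.03,0.346,0.231,0.155,0.011,0],[0.245,0.042,0.347,0.262,0.176,0.013,0],[0.246,0.042,0.347,0.285,0.192,0.0135,0],[0.246,0.042,0.347,0.291,0.196,0.0135,0],[0.246,0.042,0.347,0.291,0.196,0.0135,0],[0.246,0.042,0.347,0.291,0.196,0.0135,0]]' && python3 - <<'E'
from h import *
for n in("scene","side"):
    im=ctrl.snapshot(n); cv2.imwrite(f"pics/{n}6.png",im)
m=cam("wrist");im=ctrl.snapshot("wrist"); cv2.imwrite("pics/w6.png",im)
np.savez("w6.npz",*m)
now()
crop("pics/scene6.png","pics/s6a.png",170,90,160,130,4.5)
crop("pics/side6.png","pics/d6a.png",260,100,140,140,4.2)
E
```

```text
clock: 6.97
tool_pos: [0.5021, -0.1776, 0.2118]
orientation: [-165.9, 0.1, -78.0]
force: [0.9, -1.0, -4.2]
opening: 0.0118
tip in seat mm [-43.3   1.6  65.5] yaw,tilt,roll 0.08 14.15 0.12 F(gear axes) [-0.1  0.4 -3. ] M [-0.21  1.27 -0.02] t 7.1167 op 0.0117
```

View pics/s6a.png

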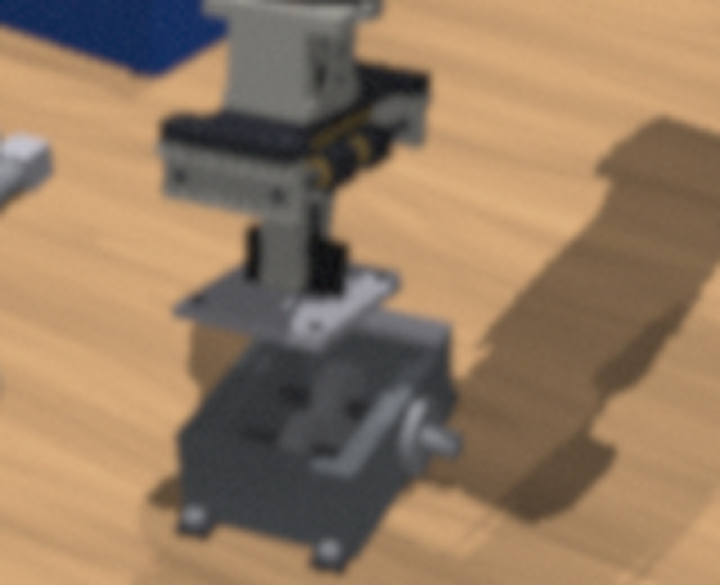

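View pics/d6a.png

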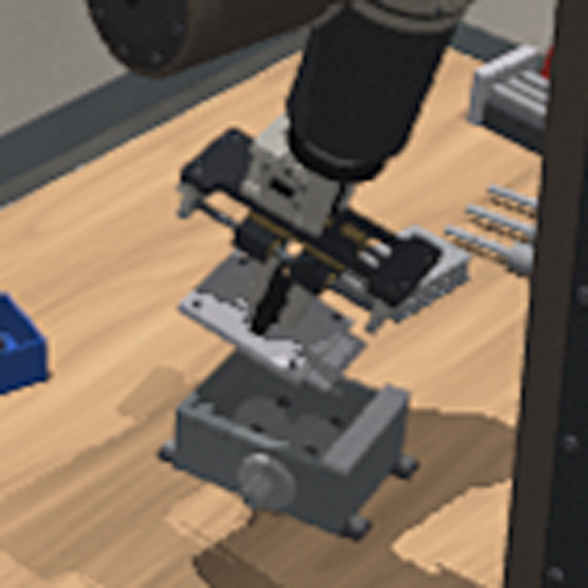

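View pics/w6.png

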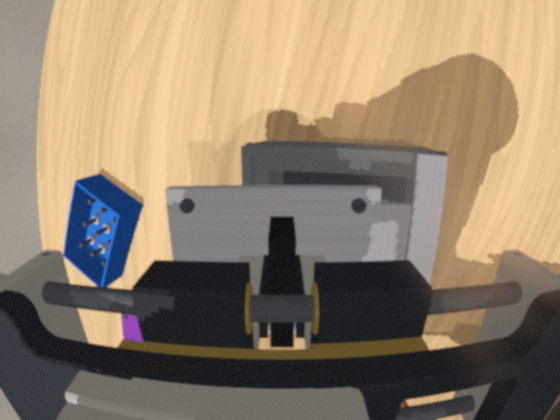

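```bash
python3 - <<'E'
from h import *
crop("pics/w6.png","pics/w6a.png",150,130,310,150,2.58)
E
```

```text
(no output)
```

View pics/w6a.png

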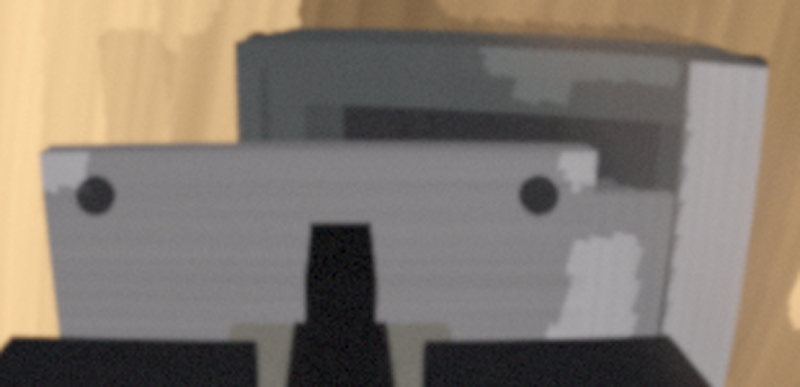

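```bash
python3 - <<'E'
from h import *
M=load("w6.npz"); Rg=R.from_euler('z',GY,degrees=True)
for uv,z,e in (((767,66),.072,"-77.5 -57"),((687,62),.072,"-55.5 -57"),((238,43),.063,"77.5 -57"),((665,335),.072,"-55.5"),((727,370),.072,"-77.5")):
    q=onz("wrist",(150+uv[0]/2.58,130+uv[1]/2.58),z,M)
    print((Rg.inv().apply(q-[*G,0])*1000).round(1),e)
now(); go(-.047,.025,14); go(-.047,.002,14)
E
```

```text
[-76.5 -58.4  72. ] -77.5 -57
[-53.7 -57.5  72. ] -55.5 -57
[ 76.4 -56.6  63. ] 77.5 -57
[-56.1  22.   72. ] -55.5
[-77.2  32.1  72. ] -77.5
tip in seat mm [-43.3   1.6  65.5] yaw,tilt,roll 0.08 14.15 0.12 F(gear axes) [-0.1  0.4 -3. ] M [-0.21  1.27 -0.02] t 7.1167 op 0.0117
(-0.047, 0.025, 14) rot [-0.0026  0.002   0.0009] shift [0.0015 0.0133 0.0386] tcp [ 0.4996 -0.1785  0.1719] [-166.     0.   -77.9]
(-0.047, 0.002, 14) rot [-0.0026  0.002   0.0009] shift [0.0016 0.019  0.0609] tcp [ 0.4996 -0.1785  0.1489] [-166.     0.   -77.9]
```

```bash
python3 -m creep '[[-0.002,0.002,0.001,0.001,0.008,0.02,0],[-0.002,0.002,0.001,0.0015,0.0133,0.0386,0],[-0.002,0.002,0.001,0.0016,0.016,0.049,0],[-0.002,0.002,0.001,0.0016,0.019,0.0605,0],[-0.002,0.002,0.001,0.0016,0.019,0.0605,0],[-0.002,0.002,0.001,0.0016,0.019,0.0605,0],[-0.002,0.002,0.001,0.0016,0.019,0.0605,0],[-0.002,0.002,0.001,0.0016,0.019,0.0605,0]]' && python3 - <<'E'
from h import *
im=ctrl.snapshot("side"); cv2.imwrite("pics/side7.png",im)
m=cam("wrist");im=ctrl.snapshot("wrist"); cv2.imwrite("pics/w7.png",im)
np.savez("w7.npz",*m)
now()
crop("pics/side7.png","pics/d7a.png",270,130,120,110,6)
crop("pics/w7.png","pics/w7a.png",150,130,310,150,2.58)
go(-.0655,.002,14)
E
```

```text
clock: 7.78
tool_pos: [0.5004, -0.1791, 0.1509]
orientation: [-165.8, -0.1, -77.9]
force: [0.1, 0.3, -3.8]
opening: 0.0117
tip in seat mm [-46.3  -1.    3.7] yaw,tilt,roll -0.05 14.19 -0.06 F(gear axes) [-0.1 -0.2 -4. ] M [-0.21  1.24  0.06] t 7.8833 op 0.0117
(-0.0655, 0.002, 14) rot [-0.0034 -0.001  -0.0006] shift [-0.0009  0.0188 -0.0028] tcp [ 0.4815 -0.1824  0.1489] [-166.     0.   -77.9]
```

View pics/d7a.png

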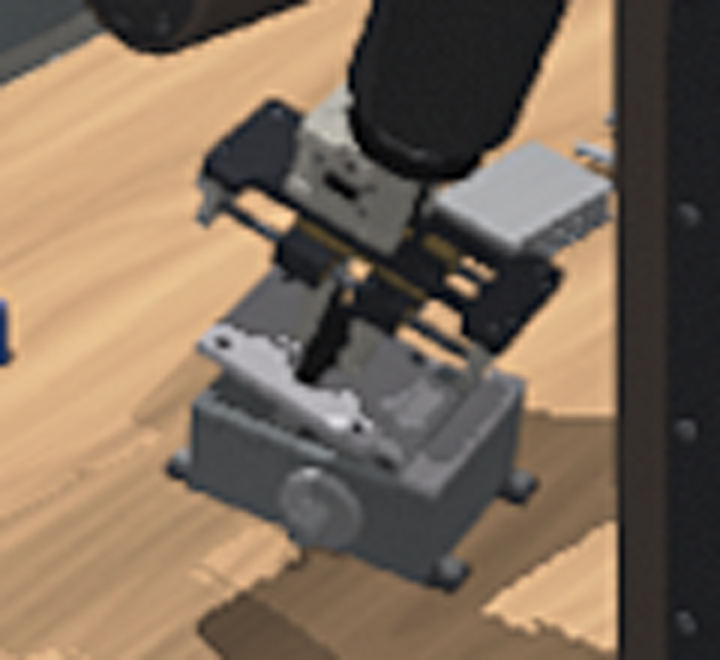

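View pics/w7a.png

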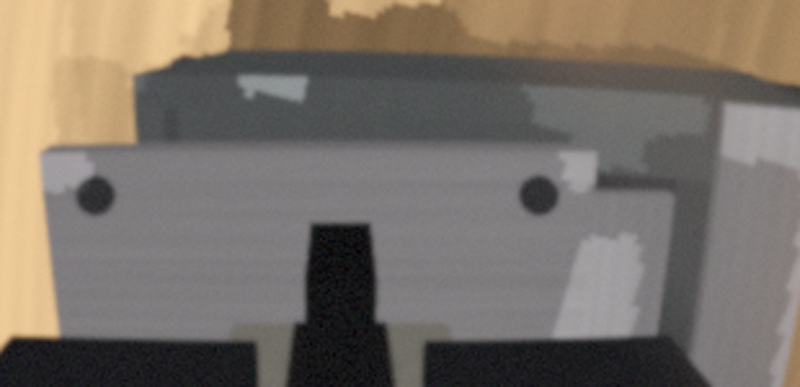

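```bash
python3 - <<'E'
from h import *
M=load("w7.npz"); Rg=R.from_euler('z',GY,degrees=True)
for uv,z,e in (((718,102),.072,"-55.5 -57"),((137,78),.063,"77.5 -57"),((695,340),.072,"-55.5")):
    q=onz("wrist",(150+uv[0]/2.58,130+uv[1]/2.58),z,M)
    print((Rg.inv().apply(q-[*G,0])*1000).round(1),e)
now()
E
```

```text
[-53.1 -58.   72. ] -55.5 -57
[ 76.2 -56.5  63. ] 77.5 -57
[-54.6  -6.6  72. ] -55.5
tip in seat mm [-46.3  -1.    3.7] yaw,tilt,roll -0.05 14.19 -0.06 F(gear axes) [-0.1 -0.2 -4. ] M [-0.21  1.24  0.06] t 7.8833 op 0.0117
```

```bash
python3 -m creep '[[-0.003,0,0,-0.0009,0.0005,0.0017,0],[-0.003,0,0,-0.0009,0.004,0.0009,0],[-0.003,0,0,-0.0009,0.008,-0.0001,0],[-0.003,0,0,-0.0009,0.012,-0.0011,0],[-0.003,0,0,-0.0009,0.0155,-0.002,0],[-0.003,0,0,-0.0009,0.0155,-0.002,0],[-0.003,0,0,-0.0009,0.0155,-0.002,0],[-0.003,0,0,-0.0009,0.0155,-0.002,0]]' && python3 - <<'E'
from h import *
now(); go(-.0655,.002,14)
im=ctrl.snapshot("wrist"); cv2.imwrite("pics/w8.png",im)
crop("pics/w8.png","pics/w8a.png",150,130,310,150,2.58)
now()
E
```

```text
clock: 8.55
tool_pos: [0.4845, -0.182, 0.1483]
orientation: [-166.0, -0.0, -78.0]
force: [0.8, 0.8, -3.8]
opening: 0.012
tip in seat mm [-62.6  -0.2   1.4] yaw,tilt,roll -0.08 13.97 -0.05 F(gear axes) [ 1.   0.6 -3.8] M [-0.17  1.18  0.04] t 8.55 op 0.012
(-0.0655, 0.002, 14) rot [ 0.0006 -0.0009 -0.0012] shift [-0.0002  0.0028 -0.0013] tcp [ 0.4815 -0.1824  0.1489] [-166.     0.   -77.9]
tip in seat mm [-62.5  -0.1   1.4] yaw,tilt,roll -0.08 13.96 -0.05 F(gear axes) [ 0.1 -0.4 -4. ] M [-0.24  1.27  0.  ] t 8.6 op 0.0119
```

View pics/w8a.png

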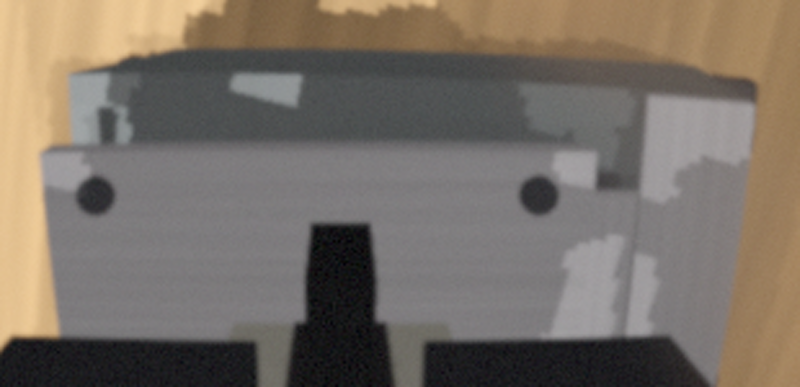

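```bash
python3 -m creep '[[0,0,0,0,0.0015,-0.0007,0],[0,0,0,0,0.003,-0.001,0],[0,0,0,0,0.003,-0.001,0],[0,0,0,0,0.003,-0.001,0]]' && python3 - <<'E'
from h import *
now()
for th in (14,11,8,5,2,0): go(-.0662,.0012 if th<8 else .0017,th)
E
```

```text
clock: 8.93
tool_pos: [0.4811, -0.1825, 0.1483]
orientation: [-166.1, -0.0, -78.0]
force: [-0.7, 1.3, -3.5]
opening: 0.0115
tip in seat mm [-66.   -0.    1.5] yaw,tilt,roll -0.08 13.93 -0.04 F(gear axes) [-0.4  1.4 -3.5] M [-0.26  1.26  0.01] t 8.9333 op 0.0115
(-0.0662, 0.0017, 14) rot [ 0.0012 -0.0007 -0.0012] shift [-0.0001  0.0002 -0.0004] tcp [ 0.4808 -0.1825  0.1486] [-166.     0.   -77.9]
(-0.0662, 0.0017, 11) rot [-0.0512 -0.0006 -0.0012] shift [-0.0001 -0.0037  0.0035] tcp [ 0.4854 -0.1815  0.1458] [-169.    -0.   -77.9]
(-0.0662, 0.0017, 8) rot [-0.1036 -0.0006 -0.0012] shift [-0.0001 -0.0074  0.0076] tcp [ 0.4899 -0.1806  0.1428] [-172.     0.   -77.9]
(-0.0662, 0.0012, 5) rot [-0.1559 -0.0006 -0.0012] shift [-0.0001 -0.0108  0.0123] tcp [ 0.4943 -0.1796  0.139 ] [-175.    -0.   -77.9]
(-0.0662, 0.0012, 2) rot [-0.2083 -0.0005 -0.0012] shift [-0.0001 -0.0141  0.0167] tcp [ 0.4984 -0.1788  0.1355] [-178.     0.   -77.9]
(-0.0662, 0.0012, 0) rot [-0.2432 -0.0005 -0.0013] shift [-0.0001 -0.0161  0.0198] tcp [ 0.5011 -0.1782  0.133 ] [180.    0.  -77.9]
```

```bash
python3 -m creep '[[-0.026,0,0,0,-0.0018,0.0017,0],[-0.051,0,-0.001,0,-0.0037,0.0035,0],[-0.078,0,-0.001,0,-0.0056,0.0056,0],[-0.104,0,-0.001,0,-0.0074,0.0076,0],[-0.13,0,-0.001,0,-0.0091,0.01,0],[-0.156,0,-0.001,0,-0.0108,0.0122,0],[-0.156,0,-0.001,0,-0.0108,0.0122,0],[-0.156,0,-0.001,0,-0.0108,0.0122,0]]' && python3 - <<'E'
from h import *
m=cam("wrist");im=ctrl.snapshot("wrist"); cv2.imwrite("pics/w9.png",im);np.savez("w9.npz",*m)
crop("pics/w9.png","pics/w9a.png",150,130,310,150,2.58)
now()
for th in (5,3,2,1,0): go(-.0665,.001,th)
E
```

```text
clock: 9.6
tool_pos: [0.4947, -0.1795, 0.1386]
orientation: [-175.1, -0.0, -77.9]
force: [-0.6, 0.3, -3.4]
opening: 0.0122
tip in seat mm [-66.2   0.    1. ] yaw,tilt,roll -0.01 4.97 -0.02 F(gear axes) [-0.1 -1.  -3.2] M [-0.06  0.58  0.02] t 9.65 op 0.012
(-0.0665, 0.001, 5) rot [ 0.0005 -0.0003 -0.0002] shift [ 0.      0.0004 -0.0001] tcp [ 0.494  -0.1797  0.1388] [-175.    -0.   -77.9]
(-0.0665, 0.001, 3) rot [-0.0344 -0.0003 -0.0002] shift [ 0.     -0.0023  0.0025] tcp [ 0.4968 -0.1791  0.1365] [-177.     0.   -77.9]
(-0.0665, 0.001, 2) rot [-0.0519 -0.0003 -0.0002] shift [ 0.     -0.0036  0.0038] tcp [ 0.4981 -0.1788  0.1353] [-178.     0.   -77.9]
(-0.0665, 0.001, 1) rot [-0.0693 -0.0003 -0.0002] shift [ 0.     -0.0048  0.0051] tcp [ 0.4995 -0.1785  0.134 ] [-179.     0.   -77.9]
(-0.0665, 0.001, 0) rot [-0.0868 -0.0003 -0.0002] shift [ 0.     -0.0061  0.0065] tcp [ 0.5008 -0.1782  0.1328] [180.    0.  -77.9]
```

View pics/w9a.png

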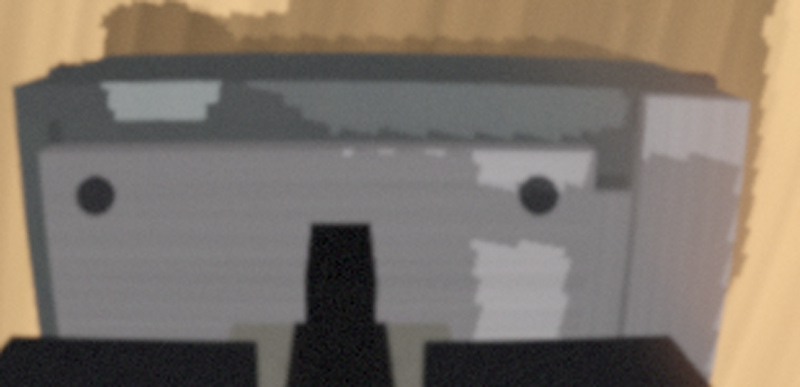

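```bash
python3 - <<'E'
from h import *
M=load("w9.npz"); Rg=R.from_euler('z',GY,degrees=True)
c=np.array([*G,.055])
for uv,z,e in (((15,90),.063,"77.5,-57"),((43,335),.063,"77.5"),((641,95),.072,"-55.5,-57"),((748,100),.072,"-77.5,-57"),((626,335),.072,"-55.5")):
    q=onz("wrist",(150+uv[0]/2.58,130+uv[1]/2.58),z,M)
    print((Rg.inv().apply(q-[*G,0])*1000).round(1),e)
E
```

```text
[ 76.9 -56.3  63. ] 77.5,-57
[76.4  2.  63. ] 77.5
[-53.4 -57.9  72. ] -55.5,-57
[-76.2 -58.1  72. ] -77.5,-57
[-55.4  -7.6  72. ] -55.5
```

```bash
python3 -m creep '[[-0.017,0,0,0,-0.001,0.0012,0],[-0.034,0,0,0,-0.0023,0.0025,0],[-0.052,0,0,0,-0.0036,0.0038,0],[-0.069,0,0,0,-0.0048,0.0051,0],[-0.069,0,0,0,-0.0048,0.0051,0],[-0.069,0,0,0,-0.0048,0.0051,0]]' && python3 - <<'E'
from h import *
now()
go(-.067,.0005,0); go(-.067,-.0005,0); go(-.067,-.0015,0)
E
```

```text
clock: 10.15
tool_pos: [0.4997, -0.1785, 0.1342]
orientation: [-179.0, -0.0, -77.9]
force: [0.3, -0.8, -4.4]
opening: 0.012
tip in seat mm [-66.3  -0.1   1.1] yaw,tilt,roll -0.01 1.02 -0.03 F(gear axes) [ 0.2 -0.8 -4.4] M [ 0.02  0.25 -0.02] t 10.15 op 0.012
(-0.067, 0.0005, 0) rot [-0.0178 -0.0004 -0.0001] shift [-0.     -0.0006  0.0019] tcp [ 0.5003 -0.1784  0.1323] [180.    0.  -77.9]
(-0.067, -0.0005, 0) rot [-0.0178 -0.0004 -0.0001] shift [-0.     -0.0006  0.0029] tcp [ 0.5003 -0.1784  0.1313] [180.    0.  -77.9]
(-0.067, -0.0015, 0) rot [-0.0178 -0.0004 -0.0001] shift [-0.     -0.0006  0.0039] tcp [ 0.5003 -0.1784  0.1303] [180.    0.  -77.9]
```

```bash
python3 -m creep '[[-0.009,0,0,0,-0.0004,0.001,0],[-0.018,0,0,0,-0.0008,0.0019,0],[-0.018,0,0,0,-0.0008,0.0026,0],[-0.018,0,0,0,-0.0008,0.0032,0],[-0.018,0,0,0,-0.0008,0.0032,0],[-0.018,0,0,0,-0.0008,0.0032,0]]' && python3 - <<'E'
from h import *
now()
E
```

```text
clock: 10.65
tool_pos: [0.5005, -0.1785, 0.1318]
orientation: [-179.9, -0.0, -77.9]
force: [-1.8, 1.3, 4.3]
opening: 0.0117
tip in seat mm [-66.8  -0.2  -0.1] yaw,tilt,roll -0.01 0.06 -0.05 F(gear axes) [-1.5  1.6  4.3] M [ 0.48  0.92 -0.01] t 10.65 op 0.0117
```

```bash
python3 -m creep '[[0,0,0,0,0,0,0.2],[0,0,0,0,0,0,0.35],[0,0,0,0,0,0,0.35],[0,0,0,0,0,0,0.35],[0,0,0,0,0,0,0.35],[0,0,0,0,0,0,0.35],[0,0,0,0,0,0,0.35]]' && python3 - <<'E'
from h import *
now()
m=cam("wrist");im=ctrl.snapshot("wrist"); cv2.imwrite("pics/w10.png",im);np.savez("w10.npz",*m)
crop("pics/w10.png","pics/w10a.png",150,130,310,150,2.58)
E
```

```text
clock: 11.23
tool_pos: [0.5003, -0.1785, 0.1312]
orientation: [-180.0, -0.0, -77.9]
force: [-0.4, 0.5, -0.4]
opening: 0.0306
tip in seat mm [-67.   -0.1  -0.6] yaw,tilt,roll -0.02 0.02 -0.03 F(gear axes) [-0.3  0.5 -0.4] M [ 0.04  0.11 -0.02] t 11.2333 op 0.0306
```

View pics/w10a.png

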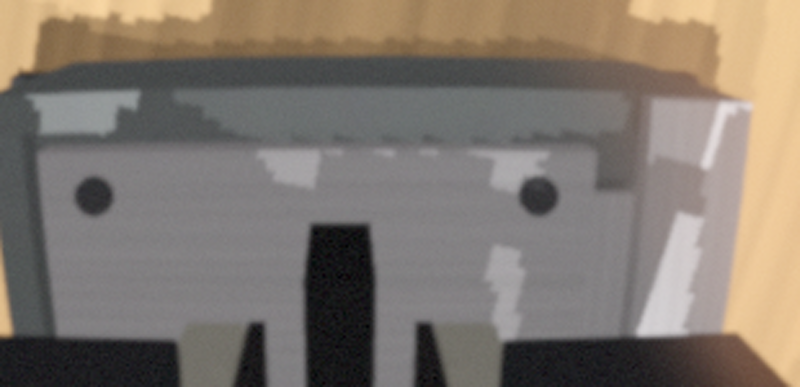

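Released with no residual force, and the cover lies flush. I'll withdraw straight up and verify.

```bash
python3 -m creep '[[0,0,0,0,0,-0.01,0.35],[0,0,0,0,0,-0.03,0.35],[0,0,0,0,0,-0.06,0.35],[0,0,0,0,0,-0.1,0.35],[0,0,0,-0.035,0,-0.135,0.35],[0,0,0,-0.07,0,-0.165,0.35],[0,0,0,-0.09,0,-0.18,0.35],[0,0,0,-0.09,0,-0.18,0.35],[0,0,0,-0.09,0,-0.18,0.35],[0,0,0,-0.09,0,-0.18,0.35]]' && python3 - <<'E'
from h import *
ctrl.snapshot("wrist")
m=cam("wrist");im=ctrl.snapshot("wrist"); cv2.imwrite("pics/w11.png",im);np.savez("w11.npz",*m)
for n in("scene","side"): cv2.imwrite(f"pics/{n}11.png",ctrl.snapshot(n))
crop("pics/w11.png","pics/w11a.png",190,40,180,150,4.4)
crop("pics/side11.png","pics/d11a.png",270,150,120,90,6.6)
crop("pics/scene11.png","pics/s11a.png",190,135,110,90,6.6)
E
```

```text
clock: 12.12
tool_pos: [0.4811, -0.0902, 0.3117]
orientation: [-179.9, -0.0, -77.9]
force: [0.3, 0.3, -0.2]
opening: 0.031
```

View pics/w11a.png

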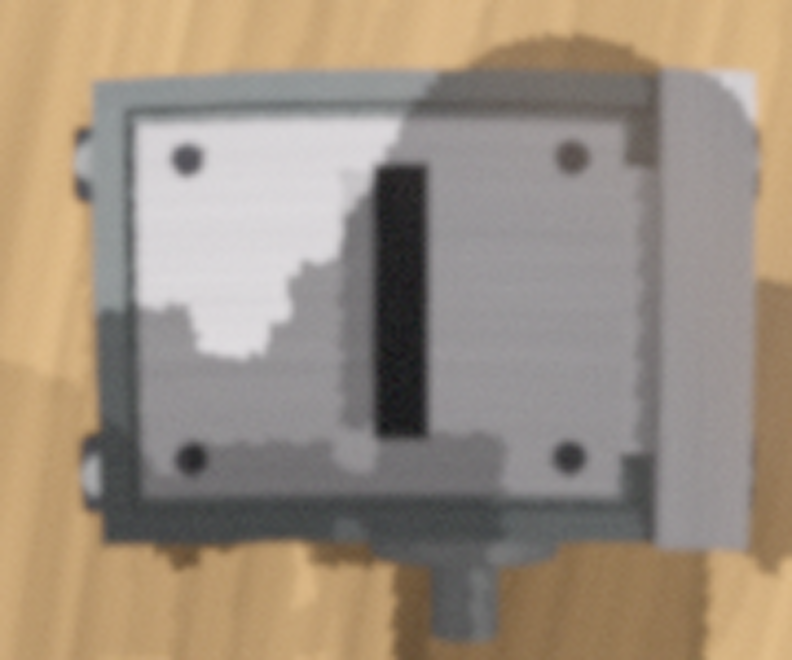

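View pics/d11a.png

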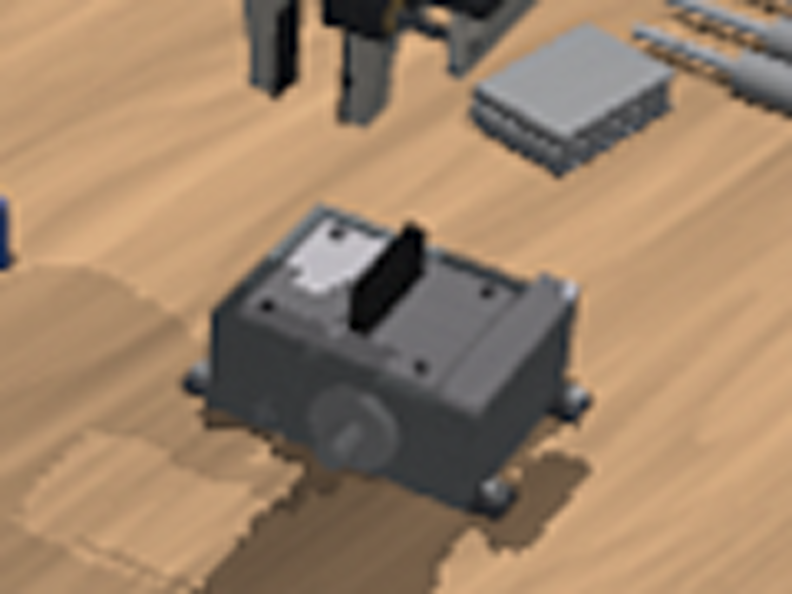

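View pics/s11a.png

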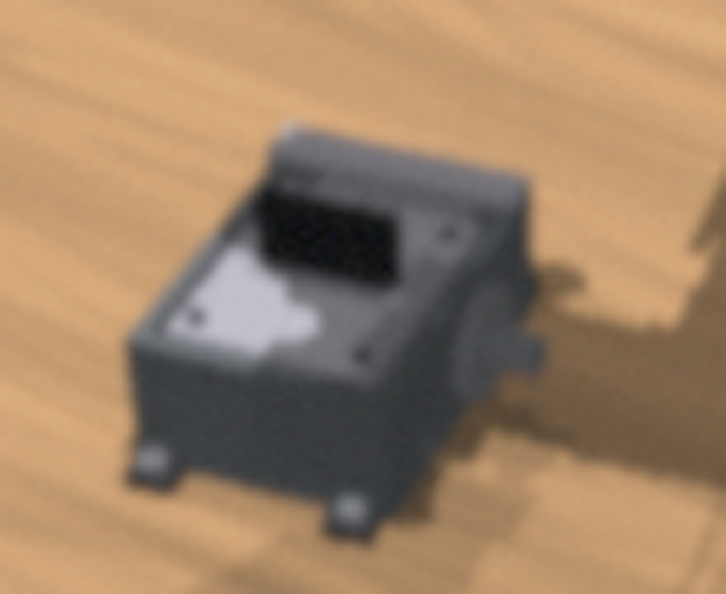

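View pics/scene11.png

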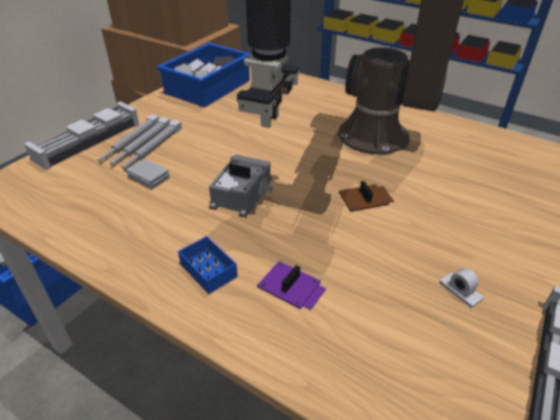

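```bash
python3 - <<'E'
from h import *
M=load("w11.npz"); Rg=R.from_euler('z',GY,degrees=True)
P=lambda x,y,z:(Rg.inv().apply(onz("wrist",(190+x/4.4,40+y/4.4),z,M)-[*G,0])*1000).round(1)
for a in ((135,120,.063),(145,497,.063),(375,166,.095),(427,166,.095),(375,437,.095),(427,437,.095)): print(P(*a))
o=ctrl.get_obs();print(o["force"].round(1),o["qvel"].round(2),o["clock"])
print(ctrl.close_job())
E
```

```text
[ 67.2 -46.   63. ]
[66.1 45.1 63. ]
[ 10.1 -29.   95. ]
[ -0.8 -29.   95. ]
[10.3 29.5 95. ]
[-0.8 29.5 95. ]
[ 0.5  0.3 -0.4] [-0.07  0.12  0.15  0.15 -0.08  0.  ] 12.3167
the job is handed in; nothing more can be done
None
```

The cover is back on the gearbox, lying flat in its recess, and the job was handed in at 12.3 s of the 42 s allowed.

I gripped the cover by its bar and slid the lip under the ledge at a 14° tilt with no contact force. I then swung the other end down in the grip until it was level and carried by the seat, opened the fingers partway so they cleared the ledge, and withdrew.

**Last checks:**
- **Seating:** just before release, the tool pose put the underside at −0.1 mm from the seat with 0.06° of tilt, and about 8 N of support.
- **Position:** in the final wrist picture, the far plate corners and the bar are within about 1 mm of their seated positions.
- **Pictures:** the side and scene views show the cover flush, with the lip side under the ledge. In the scene view the other things on the bench look unmoved; I did not measure their positions.
- **Robot:** it was clear of everything and standing still, with near-zero force.

Nothing failed. The only disagreement was 1 to 2 mm between wrist views of the ledge and wall edges, which is about the calibration error and less than the 2.5 mm of play each way along the recess.

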